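# Load the matching tube adapter and hold the carrier up level

### The job

The metal two-cup centrifuge carrier stands on its low black stand with an adapter already in one cup. From the three white adapters on the bench pick the one of the same diameter as that one, seat it fully down in the empty cup and let go of it; then take the carrier by its central black grip, lift it about 12 cm off its stand and finish there, still holding it steady and level in the air with both adapters seated in it. Keep the carrier from tipping on the way, and leave the other two adapters, the beaker, the jar and the bottle standing where they are.

Things in the scene. Friction and masses are not known exactly. Their poses are not given: they have to be found in the camera images.
- stand: Low black loading stand, fixed, 176 x 72 mm, long along its x. The carrier rests on its floor, 10 mm above the bench (bench: world z = 0), inside a lip 16 mm above the bench, with 4 mm play all round. Origin: centre of its underside, at bench height. Its place and heading (any) vary.
- carrier: Loose aluminium carrier, 0.3 to 0.5 kg: base plate 160 x 56 x 8 mm, long along its x; two round cups (50 mm outside, bore 41 mm, flared mouth 58 mm outside) centred 50 mm either side of the middle along x, rims 55 mm above its underside; in the middle a 14 mm steel stem with a black grip block on top. Origin: centre of its underside; z up. It balances at the grip with equal adapters in both cups.
- grip (a point): Centre of the carrier's black grip block, 98 mm above the carrier's underside. Block: 34 mm along the carrier's x, 14 mm thick along its y, 36 mm tall (top 116 mm above the carrier's underside). Pinch it from above across the 14 mm, fingers closing along the carrier's y. Axes as the carrier's.
- empty_cup (a point): Centre of the inner floor of the empty cup (carrier's +x end), 13 mm above the carrier's underside. A 36 mm adapter has about 2 mm play all round; a 46 mm one does not go in. A seated adapter stands 48 mm above the rim, top 103 mm above the carrier's underside. Lower it with fingers closing along the carrier's y, clear of the grip block. Axes as the carrier's.
- loaded_cup (a point): Centre of the inner floor of the carrier's other cup, on its -x side, 13 mm above the carrier's underside: it holds the adapter that is already there.
- adapter_loaded: The adapter already in the carrier's loaded cup, about 80 g: plain white plastic tube adapter (round sleeve), 36 mm outside diameter, 90 mm tall, 16 mm bore open at the top (too narrow for a finger), upright. Origin: centre of its underside; z up along its axis.
- adapter_match: The right one, loose on the bench in any of three places, about 80 g: plain white plastic tube adapter (round sleeve), 36 mm outside diameter, 90 mm tall, 16 mm bore open at the top (too narrow for a finger), upright. Origin: centre of its underside; z up along its axis.
- adapter_small: Too small, loose on the bench in any of three places: plain white plastic tube adapter (round sleeve), 26 mm outside diameter, 90 mm tall, 16 mm bore open at the top (too narrow for a finger), upright. Origin: centre of its underside; z up along its axis.
- adapter_large: Too large, loose on the bench in any of three places: plain white plastic tube adapter (round sleeve), 46 mm outside diameter, 90 mm tall, 16 mm bore open at the top (too narrow for a finger), upright. Origin: centre of its underside; z up along its axis.
- beaker: Glass beaker on the bench, 68 mm across, 85 mm tall, bystander. Origin: centre of its underside.
- jar: Brown glass jar with a lid on the bench, 60 mm across, 70 mm tall, bystander. Origin: centre of its underside.
- reagent: White plastic bottle on the bench, 68 mm across, 150 mm tall, bystander. Origin: centre of its underside.
Not all that is in view belongs to the job. What is shaped like the adapter_large but blue is not meant. Of the things that look like the stand, the larger one is meant.

How it is judged:
On the way:
1. the matching adapter is seated fully in the empty cup and let go, the carrier standing on its stand (horizontal distance between adapter_match and empty_cup below 0.008 m and z of adapter_match in the frame of carrier between 0.008 and 0.019 m and angle between the z axis of each of adapter_match, adapter_loaded and the z axis of carrier, either way round below 0.15 rad and horizontal distance between adapter_loaded and loaded_cup below 0.008 m and z of adapter_loaded in the frame of carrier between 0.008 and 0.019 m and contact force between the fingers and adapter_match below 0.3 N and z of carrier in the frame of stand below 0.016 m), for 0.2 s.
At the end, for the whole second after the job is handed in: Fingers hold the carrier by its grip (over 2 N, TCP within 45 mm), its underside 90 to 180 mm above the bench, within 0.12 rad of level, still (20 mm/s, 0.15 rad/s), on nothing else; 36 mm adapters in both cups (8 mm from axis, 6 mm from floor, 0.15 rad); the rest upright (horizontal distance between adapter_match and empty_cup below 0.008 m and z of adapter_match in the frame of carrier between 0.008 and 0.019 m and angle between the z axis of each of adapter_match, adapter_loaded and the z axis of carrier, either way round below 0.15 rad and horizontal distance between adapter_loaded and loaded_cup below 0.008 m and z of adapter_loaded in the frame of carrier between 0.008 and 0.019 m and z of carrier in the frame of stand between 0.09 and 0.18 m and distance between the grasp point and grip below 0.045 m and angle between carrier's own z axis and vertical below 0.12 rad and linear speed of carrier below 0.02 m/s and angular speed of carrier below 0.15 rad/s and contact force between the fingers and carrier above 2 N and contact force between carrier and stand below 0.1 N and contact force between carrier and adapter_small below 0.1 N and contact force between carrier and adapter_large below 0.1 N and contact force between carrier and reagent below 0.1 N and angle between each of adapter_small, adapter_large, beaker, jar, reagent's own z axis and vertical below 0.2 rad); the arm keeps its last pose, push and grip.
It fails at once if the carrier tips more than 0.3 rad (angle between carrier's own z axis and vertical above 0.3 rad).
It fails at once if one of the wrong-size adapters is shifted more than 30 mm or tipped (distance of any of adapter_small, adapter_large from where it was at the start of the episode above 0.03 m or angle between any of adapter_small, adapter_large's own z axis and vertical above 0.4 rad).
It fails at once if the beaker, jar or bottle is shifted more than 30 mm or tipped (distance of any of beaker, jar, reagent from where it was at the start of the episode above 0.03 m or angle between any of beaker, jar, reagent's own z axis and vertical above 0.4 rad).
It also fails if it takes over 59 s, if anything falls off the work surface, if the arm or the gripper's body presses on something with over 40 N, if the wrist force passes 120 N, or if a joint passes its speed limit or range.

### The arm

A 6-joint arm with a two-finger parallel gripper is mounted at the origin on the work surface. World frame = base frame: x ahead of the robot, y to its left, z up, the work surface at z = 0. Lengths are in m, angles in rad, forces in N, time in s.
With the tool pointing down it reaches from about 0.4 to 0.825 m from the base axis. Payload 7 kg.
Tool frame: the origin (TCP) lies between the finger pads, 19 mm behind the fingertips; this is the grasp point; z points along the fingers, y is the line along which they close (so a half turn about z gives the same grasp; the last joint's range is limited). The gripper opens to 88 mm and grips with 3 to 60 N. Pads are 19 mm wide; open, the fingers measure 130 mm over their backs; the gripper's body (78 mm by 193 mm) begins 47 mm behind the grasp point.
Start: joints at [-0.907, 0.359, 0.012, 0, -1.224, -0.288], TCP at [0.248, -0.628, 0.245] pointing down, gripper open.
Joint ranges: [-3.07, 3.07], [-1.43, 2.12], [-1.02, 1.25], [-3.03, 1.67], [-3.05, -0], [-3.03, 3.03]. Speed limits (rad/s): [2.39, 2.39, 3.01, 3.14, 3.14, 3.14].

### API

Orientations are given as a 3x3 rotation matrix whose columns are the frame's x, y, z axes.
In Python, from bench import r gives the robot as it stands.
- The arm moves only by the tool play_rows, never from a script. Its argument "steps" is a list of rows, each an object with "grip": the opening, from -1 (shut) to 1 (fully open); "slide": the shift along the tool's x, y, z in units of 0.2 m (1.0 is 0.2 m), a list of three; "twist": the turn about the tool's z in units of 180 degrees (1.0 is 180 degrees). In form: [{"grip": grip, "slide": [tx, ty, tz], "twist": twist}, ...]. A call has 1 to 8 rows; each row is the pose to reach, as a shift and turn from the pose commanded when the call began, along the tool's axes at that moment, turning the shorter way round; what a row does not reach only later rows make up. A row lasts 1/8 s, in which the tool goes at most 62.5 mm and 10.7 degrees, less where a joint would pass 70% of its speed; a pose out of reach is approached as far as the arm can. A call with a number of a shift or a turn outside -1 to 1 is refused whole. A call with a gripper value outside its range is refused whole. The fingers move at their own pace and stop on an object; "squeeze" is the grip in N (left out, the last holds). Time passes only in rows, so rows that repeat a pose let the fingers close. It gives the time, the measured TCP pose, the force, the opening and the grip force at its end, in the units of the state.
- r.sense(): the state, without advancing time (a new reading comes with each control period).
- r.read_camera(name): name is "side" or "top"; returns a dict with "color" (420x560x3 uint8, blue, green, red), "fx", "fy", "cx", "cy" (pixels), "dist" ([k1, k2, p1, p2, k3] as OpenCV has them; the pictures are not rectified), "eye" and "orientation" of the camera in the world. Camera axes: x right, y up, looking along -z (the intrinsics and any distortion apply to the point x, -y, -z); pixel columns grow to the right and rows downward; lengths in m; the calibration is good to about 2 mm. A picture is of the moment at which its call begins. There is no depth.
- r.close_job(): hands the job in; it is judged then, once.
Trained networks look in a picture, given as the dict that the camera call returned (one of the last four; its "shot" number tells which), for a name from the list of things; names that differ only in an ending like _2 or _b are one class to them, and where a whole thing is asked for, a point or a joint stands for the part that bears it (a point fixed in the world has none). Each returns a list of dicts, best first, with "score" (0 to 1); they miss things now and then, are a little off and sometimes report something else, mostly with a low value. They report only what shows in the picture. A call takes as long as a camera call. They do not tell look-alikes from the thing itself.
- r.find_in(picture, target): "extent" ([left, top, right, bottom] in pixels, round what is visible of it).
- r.tip_of(picture, target): "xy" ([column, row] in pixels: a listed point, or the origin of a listed thing).
The state is a dict: "time_s": time; "joint_pos": joint angles; "qd": joint speeds; "effort": joint torques, N m; "tcp_pos": TCP position; "eef_rot": TCP orientation; "wrist_force": force on the tool from outside, world axes, zero at the start; "moment": the same for the moment, N m; "width": opening from 0.0 (shut) to 1.0 (fully open); "grip_force": force on a finger pad.
Only numpy, scipy, OpenCV 4.12 (cv2) and the standard library are available. Lean on these libraries where they do the work, as an engineer would, in place of code of your own. Each camera call takes 0.05 s, during which the arm holds its last target. There are 200 camera calls.

## Working session

There is one attempt and no reset: what is moved stays moved. The work goes in short steps, Python scripts to look and compute and a tool call to move; the robot and the scene stay as the last step left them, time stands still between calls to the robot, and variables do not carry over. Pictures are saved under pics/ and viewed, at most 10 in all, crops included, and the job is handed in when it is done.

Besides the shell and the picture viewer there is one more tool, called after "Call:" by a JSON object that holds its "op" and its "data". play_rows: Moves the arm, as the interface text tells. Shifts and turns lie within -1 to 1; 1 stands for 0.2 m of shift or 180 degrees of turn. Its arguments: {"type":"object","properties":{"steps":{"type":"array","items":{"type":"object","properties":{"grip":{"type":"number"},"slide":{"type":"array","items":{"type":"number"}},"twist":{"type":"number"}}}},"squeeze":{"type":"number"}},"required":["steps"]}

```bash
mkdir -p pics; ls; cat > h.py <<'E'
import numpy as np, cv2
from bench import r
def cam(p):
    K=np.array([[p['fx'],0,p['cx']],[0,p['fy'],p['cy']],[0,0,1.]]); return K,np.array(p['dist'],float),np.array(p['eye'],float),np.array(p['orientation'],float)
def pix2z(p,xy,z):
    K,d,e,R=cam(p); u=cv2.undistortPoints(np.array([[xy]],float),K,d)[0,0]
    v=R@np.array([u[0],-u[1],-1]); return e+v*(z-e[2])/v[2]
def proj(p,X):
    K,d,e,R=cam(p); c=(np.atleast_2d(X)-e)@R; c=c*[1,-1,-1]
    return cv2.projectPoints(c.reshape(-1,1,3),np.zeros(3),np.zeros(3),K,d)[0][:,0]
E
python3 - <<'E'
from h import *
for n in ['top','side']:
    p=r.read_camera(n); cv2.imwrite(f'pics/{n}0.png',p['color'])
    print(n,p['eye'],p['fx'],np.round(p['orientation'],2).tolist())
    for t in ['stand','carrier','grip','empty_cup','loaded_cup','adapter_loaded','adapter_match','adapter_small','adapter_large','beaker','jar','reagent']:
        print(t,[(np.round(a['score'],2),np.round(a['xy']).tolist(),np.round(pix2z(p,a['xy'],0)[:2],3).tolist()) for a in r.tip_of(p,t)[:4]], [np.round(a['extent']).tolist() for a in r.find_in(p,t)[:4]])
E
```

```text
pics
top [0.43319245 0.03933152 1.7392101 ] 544.8391597366441 [[-0.01, 1.0, -0.09], [-1.0, -0.01, 0.0], [0.0, 0.09, 1.0]]
stand [(np.float64(0.9), [229.0, 231.0], [0.545, 0.203]), (np.float64(0.81), [281.0, 260.0], [0.45, 0.037])] [[207.0, 204.0, 255.0, 260.0], [265.0, 242.0, 300.0, 280.0]]
carrier [(np.float64(0.35), [346.0, 217.0], [0.587, -0.169])] [[206.0, 212.0, 252.0, 259.0]]
grip [(np.float64(0.61), [222.0, 230.0], [0.547, 0.228])] [[206.0, 209.0, 248.0, 257.0]]
empty_cup [(np.float64(0.85), [239.0, 219.0], [0.583, 0.172])] [[209.0, 206.0, 252.0, 258.0]]
loaded_cup [(np.float64(0.86), [215.0, 246.0], [0.496, 0.25])] [[206.0, 207.0, 250.0, 255.0]]
adapter_loaded [(np.float64(0.67), [217.0, 244.0], [0.501, 0.242])] [[207.0, 237.0, 225.0, 252.0]]
adapter_match [(np.float64(0.75), [340.0, 216.0], [0.589, -0.152]), (np.float64(0.43), [383.0, 248.0], [0.487, -0.286])] [[377.0, 239.0, 396.0, 252.0]]
adapter_small [(np.float64(0.61), [344.0, 216.0], [0.589, -0.164]), (np.float64(0.49), [384.0, 246.0], [0.494, -0.29]), (np.float64(0.38), [218.0, 243.0], [0.504, 0.238])] [[341.0, 213.0,
[... 1765 characters left out ...]
70.0, 276.0], [0.533, 0.213]), (np.float64(0.21), [339.0, 198.0], [0.495, -0.29])] [[297.0, 186.0, 307.0, 213.0], [251.0, 236.0, 291.0, 291.0]]
adapter_large [(np.float64(0.89), [348.0, 216.0], [0.429, -0.177]), (np.float64(0.81), [341.0, 222.0], [0.44, -0.137])] [[340.0, 190.0, 357.0, 222.0], [332.0, 200.0, 346.0, 232.0]]
beaker [(np.float64(0.89), [227.0, 215.0], [0.806, -0.033]), (np.float64(0.25), [261.0, 260.0], [0.59, 0.155])] [[216.0, 189.0, 240.0, 222.0]]
jar [(np.float64(0.9), [293.0, 185.0], [0.683, -0.325])] [[286.0, 164.0, 301.0, 187.0]]
reagent [(np.float64(0.71), [269.0, 349.0], [0.428, 0.451]), (np.float64(0.44), [338.0, 198.0], [0.497, -0.284])] [[256.0, 294.0, 288.0, 355.0]]
```

```bash
python3 - <<'E'
import cv2,numpy as np
t=cv2.imread('pics/top0.png');s=cv2.imread('pics/side0.png')
f=lambda a,x,y,w,h,k:cv2.resize(a[y:y+h,x:x+w],None,fx=k,fy=k,interpolation=cv2.INTER_CUBIC)
cv2.imwrite('pics/a.png',np.vstack([f(t,200,195,65,70,6)[:, :390],f(t,200,195,65,1,6)[:1]*0]))
cv2.imwrite('pics/tc.png',f(t,200,195,200,95,4))
cv2.imwrite('pics/sc.png',f(s,230,160,133,140,4)[:560])
E
```

```text
(no output)
```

View pics/tc.png

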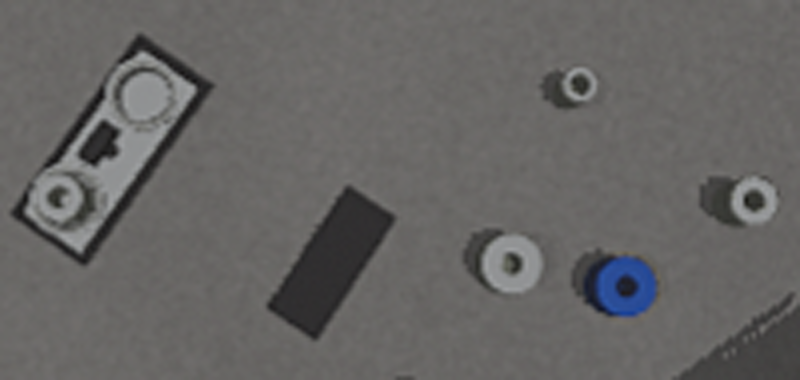

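View pics/sc.png

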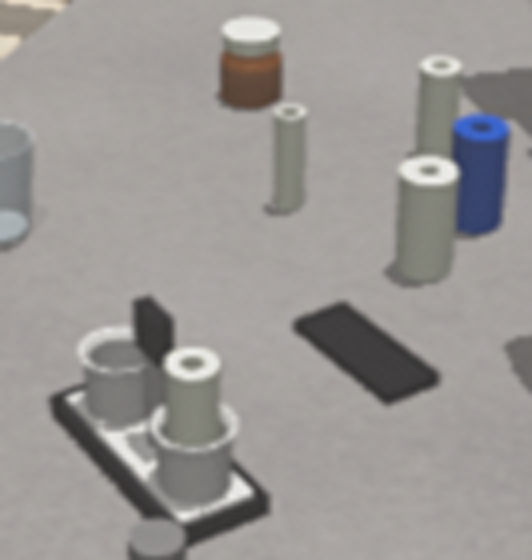

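```bash
cat >> h.py <<'E'
def ring(p,c,z,w=14,th=None):
    """ellipse fit of the brightest blob near pixel c -> centre in world at z, diameter"""
    x,y=int(c[0])-w,int(c[1])-w; g=cv2.cvtColor(p['color'],cv2.COLOR_BGR2GRAY)[y:y+2*w,x:x+2*w]
    k=8; G=cv2.resize(g,None,fx=k,fy=k,interpolation=cv2.INTER_CUBIC)
    t=th or cv2.threshold(G,0,255,cv2.THRESH_OTSU)[0]
    cs,_=cv2.findContours((G>t).astype('uint8'),cv2.RETR_EXTERNAL,cv2.CHAIN_APPROX_NONE)
    q=min((b for b in cs if len(b)>30),key=lambda b:np.hypot(*(np.array(cv2.minEnclosingCircle(b)[0])-w*k)))
    (u,v),ax,a=cv2.fitEllipse(q); px=np.array([(u+.5)/k-.5+x,(v+.5)/k-.5+y])
    P=pix2z(p,px,z); return px.round(2),P.round(4),np.round(np.array(ax)/k*(np.linalg.norm(P-p['eye']))/p['fx'],4),t
E
python3 - <<'E'
from h import *
p=r.read_camera('top')
for n,c in dict(small=(345,216),match=(388,245),large=(327,260)).items():
    for th in (None,125,140): print(n,th,*ring(p,c,.09,9 if n!='large' else 11,th))
for th in (None,125,140,155):print('loaded',*ring(p,(215,244),.113,9,th))
g=cv2.cvtColor(p['color'],cv2.COLOR_BGR2GRAY)
# stand quad
m=(g<75).astype('uint8'); m[:, :200]=0; m[:,258:]=0; m[:195]=0; m[270:]=0
pts=cv2.findNonZero(m); rect=cv2.minAreaRect(pts); b=cv2.boxPoints(rect)
B=np.array([pix2z(p,q,.016) for q in b]); print(B.round(4),B.mean(0))
print([np.linalg.norm(B[i]-B[i-1]).round(4) for i in range(4)])
print(g[195:268,200:258:1][10:30,20:50])
E
```

```text
small None [344.96 215.21] [ 0.5842 -0.1563  0.09  ] [0.0621 0.0643] 85.0
small 125 [344.66 215.56] [ 0.5831 -0.1554  0.09  ] [0.0241 0.0249] 125
small 140 [344.81 216.1 ] [ 0.5815 -0.1558  0.09  ] [0.0182 0.0209] 140
match None [388.22 244.75] [ 0.4939 -0.2852  0.09  ] [0.0346 0.0365] 115.0
match 125 [388.18 244.71] [ 0.494  -0.2851  0.09  ] [0.0336 0.0347] 125
match 140 [388.12 244.71] [ 0.494  -0.2849  0.09  ] [0.0316 0.0323] 140
large None [327.7  260.54] [ 0.4472 -0.102   0.09  ] [0.0443 0.0451] 118.0
large 125 [327.65 260.54] [ 0.4472 -0.1019  0.09  ] [0.0434 0.0441] 125
large 140 [327.51 260.56] [ 0.4472 -0.1014  0.09  ] [0.0412 0.0415] 140
loaded [214.24 243.24] [0.5003 0.2375 0.113 ] [0.0391 0.0583] 103.0
loaded [214.56 243.07] [0.5008 0.2365 0.113 ] [0.0358 0.0559] 125
loaded [213.82 243.86] [0.4985 0.2387 0.113 ] [0.0307 0.0345] 140
loaded [216.88 240.66] [0.5079 0.2297 0.113 ] [0.0023 0.0058] 155
[[0.49   0.2884 0.016 ]
 [0.6339 0.1863 0.016 ]
 [0.59   0.1255 0.016 ]
 [0.4467 0.2279 0.016 ]] [0.54014732 0.20703088 0.016     ]
[np.float64(0.0743), np.float64(0.1765), np.fl
[... 1834 characters left out ...]
147 145 146 145 146 146
  145 146 148 137 110 125 148 145 155 132  56  36]
 [108  99  69  39  27  95 145 135 117  94 110 153 146 145 145 146 145 146
  145 147 148 142 117 110 136 153 136  72  34  35]
 [106  81  41  32  71 130 153 142 129  88  99 154 149 146 145 145 145 147
  147 146 150 137 111 120 143 147 105  36  36  48]
 [ 99  55  34  38 104 151 150 149 135 100  95 129 151 146 146 145 146 146
  147 150 136 103 121 137 141 131  52  35  40  71]
 [ 60  36  34  98 148 154 151 142 137 131  99 112 144 148 147 146 148 150
  153 136 102 112 131 142 131  69  32  38  63  93]
 [ 39  32  72 134 159 143 138 152 142 135 121 109 130 145 151 150 152 129
   99 108 113 124 115 123  90  37  34  63  97 101]]
```

```bash
python3 - <<'E'
from h import *
s=r.sense(); print(s['time_s'],s['tcp_pos'],np.round(s['eef_rot'],3),s['joint_pos'],s['width'])
p=r.read_camera('side')
g=p['color']
for n,X in dict(m=(.494,-.285,.09),mb=(.494,-.285,0),large=(.447,-.102,.09),small=(.583,-.1555,.09)).items(): print(n,proj(p,X))
for n,c in dict(m=(339.5,176.5),l=(336.5,202.5),s=(302,188)).items():
    for th in (None,150,170): print(n,*ring(p,c,.09,8,th))
# carrier fit in side+top by prior
x=np.array([.816,-.578,0]);o=np.array([.540,.207,.01])
pt=r.read_camera('top')
for q,n in((p,'side'),(pt,'top')):
    im=cv2.resize(q['color'],None,fx=8,fy=8,interpolation=cv2.INTER_CUBIC)
    y=np.array([.578,.816,0]);a=np.linspace(0,2*np.pi,60)
    def dr(P,col): 
        u=proj(q,P); cv2.polylines(im,[np.int32((u+.5)*8)],True,col,1)
    circ=lambda c,rad,z:np.array([o+x*(c+rad*np.cos(t))+y*rad*np.sin(t)+[0,0,z] for t in a])
    dr(circ(.05,.029,.055),(0,0,255));dr(circ(-.05,.018,.103),(0,255,0));dr(circ(.05,.0205,.013),(255,0,0));dr(circ(-.05,.029,.055),(0,0,255))
    dr(np.array([o+x*i*.017+y*j*.007+[0,0,.116] for i,j in((1,1),(1,-1),(-1,-1),(-1,1))]),(0,255,255))
    dr(np.array([o+x*i*.088+y*j*.036+[0,0,.006] for i,j in((1,1),(1,-1),(-1,-1),(-1,1))]),(255,0,255))
    x0,y0,x1,y1=(245,233,296,300) if n=='side' else (200,200,258,264)
    cv2.imwrite(f'pics/o_{n}.png',im[y0*8:y1*8,x0*8:x1*8])
a,b=cv2.imread('pics/o_side.png'),cv2.imread('pics/o_top.png')
H=max(a.shape[0],b.shape[0]);pad=lambda i:cv2.copyMakeBorder(i,0,H-i.shape[0],0,0,0)
o=np.hstack([pad(a),pad(b)]);print(o.shape);k=min(800/o.shape[1],600/o.shape[0]);cv2.imwrite('pics/o.png',cv2.resize(o,None,fx=k,fy=k,interpolation=cv2.INTER_AREA))
E
```

```text
2.55 [ 0.24771849 -0.62789521  0.24536695] [[-0.93  -0.367 -0.   ]
 [-0.367  0.93  -0.   ]
 [ 0.    -0.    -1.   ]] [-9.06892069e-01  3.58609000e-01  1.19195539e-02  1.66485255e-05
 -1.22409061e+00 -2.88088255e-01] 0.9939991596024137
m [[339.83969187 175.62953733]]
mb [[338.47214259 198.55220748]]
large [[337.04395053 201.75011291]]
small [[302.29075574 186.98851933]]
m [337.75 174.03] [ 0.5045 -0.2946  0.09  ] [0.0539 0.0683] 149.0
m [337.75 174.02] [ 0.5045 -0.2946  0.09  ] [0.0538 0.0683] 150
m [339.75 175.62] [ 0.4943 -0.2849  0.09  ] [0.0199 0.04  ] 170
l [336.56 202.2 ] [ 0.4475 -0.0987  0.09  ] [0.0227 0.0467] 176.0
l [333.94 201.72] [ 0.456  -0.0985  0.09  ] [0.0472 0.0543] 150
l [336.47 202.18] [ 0.4478 -0.0987  0.09  ] [0.0232 0.0478] 170
s [302.53 188.51] [ 0.5783 -0.1455  0.09  ] [0.0512 0.0647] 118.0
s [302.57 188.81] [ 0.5774 -0.1436  0.09  ] [0.0482 0.0667] 150
s [302.29 187.09] [ 0.5827 -0.1548  0.09  ] [0.0135 0.0283] 170
(536, 872, 3)
```

View pics/o.png

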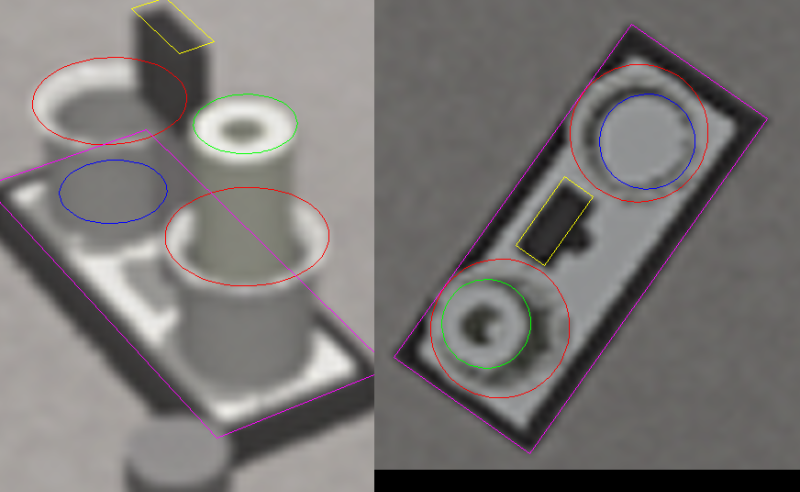

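Call:
{"op": "play_rows", "data": {"steps": [{"grip": 1,"slide": [-0.9,0.58,0],"twist": -0.333},{"grip": 1,"slide": [-0.9,0.58,0],"twist": -0.333},{"grip": 1,"slide": [-0.9,0.58,0],"twist": -0.333},{"grip": 1,"slide": [-0.9,0.58,0],"twist": -0.333},{"grip": 1,"slide": [-0.9,0.58,0],"twist": -0.333},{"grip": 1,"slide": [-0.9,0.58,0],"twist": -0.333},{"grip": 1,"slide": [-0.9,0.58,0],"twist": -0.333}], "squeeze": 15}}

```text
time_s: 3.52
tcp_pos: [0.3727, -0.4538, 0.2455]
eef_rot: [[-0.149, -0.989, 0.0], [-0.989, 0.149, -0.0], [0.0, -0.0, -1.0]]
wrist_force: [-0.2, 0.0, 0.4]
width: 1.004
grip_force: 0.0
```

```bash
cat >> h.py <<'E'
def to(x,y,z,head=None):
    """move numbers: target TCP, heading (deg) of tool y"""
    s=r.sense(); R=np.array(s['eef_rot']); h=np.degrees(np.arctan2(R[1,1],R[0,1]))
    d=R.T@(np.array([x,y,z])-s['tcp_pos'])/.2
    tw=0 if head is None else -((head-h+180)%360-180)/180
    print('t',s['time_s'],'tcp',np.round(s['tcp_pos'],4),'head',h.round(2),'slide',d.round(4),'twist',round(tw,4),'w',round(s['width'],3),'gf',s['grip_force'],'F',np.round(s['wrist_force'],2),'q',np.round(s['joint_pos'],2))
E
python3 - <<'E'
from h import *
to(.494,-.285,.2); to(.494,-.285,.072)
E
```

```text
t 3.525 tcp [ 0.3727 -0.4538  0.2455] head 171.44 slide [-0.9248 -0.474   0.2275] twist 0 w 1.004 gf 0.0 F [-0.17  0.04  0.4 ] q [-0.55  0.22 -0.19 -0.   -1.17  0.4 ]
t 3.525 tcp [ 0.3727 -0.4538  0.2455] head 171.44 slide [-0.9248 -0.4738  0.8675] twist 0 w 1.004 gf 0.0 F [-0.17  0.04  0.4 ] q [-0.55  0.22 -0.19 -0.   -1.17  0.4 ]
```

Call:
{"op": "play_rows", "data": {"steps": [{"grip": 1,"slide": [-0.925,-0.474,0.1]},{"grip": 1,"slide": [-0.925,-0.474,0.1]},{"grip": 1,"slide": [-0.925,-0.474,0.1]},{"grip": 1,"slide": [-0.925,-0.474,0.1]},{"grip": 1,"slide": [-0.925,-0.474,0.3]},{"grip": 1,"slide": [-0.925,-0.474,0.55]},{"grip": 1,"slide": [-0.925,-0.474,0.75]},{"grip": 1,"slide": [-0.925,-0.474,0.8675]}]}}

```text
invalid input at $.steps[0]: expected keys grip, slide, twist
```

Call:
{"op": "play_rows", "data": {"steps": [{"grip": 1,"slide": [0,0,0]},{"grip": -0.1,"slide": [0,0,0]},{"grip": -0.4,"slide": [0,0,0]},{"grip": -0.4,"slide": [0,0,0]},{"grip": -0.4,"slide": [0,0,0]},{"grip": -0.4,"slide": [0,0,0]}]}}

```text
invalid input at $.steps[0]: expected keys grip, slide, twist
```

```bash
python3 - <<'E'
from h import *
to(.494,-.285,.072)
E
```

```text
t 3.525 tcp [ 0.3727 -0.4538  0.2455] head 171.44 slide [-0.9248 -0.4738  0.8675] twist 0 w 1.004 gf 0.0 F [-0.17  0.04  0.4 ] q [-0.55  0.22 -0.19 -0.   -1.17  0.4 ]
```

Call:
{"op": "play_rows", "data": {"steps": [{"grip": 1,"slide": [-0.925,-0.474,0.1],"twist": 0},{"grip": 1,"slide": [-0.925,-0.474,0.1],"twist": 0},{"grip": 1,"slide": [-0.925,-0.474,0.1],"twist": 0},{"grip": 1,"slide": [-0.925,-0.474,0.1],"twist": 0},{"grip": 1,"slide": [-0.925,-0.474,0.3],"twist": 0},{"grip": 1,"slide": [-0.925,-0.474,0.55],"twist": 0},{"grip": 1,"slide": [-0.925,-0.474,0.75],"twist": 0},{"grip": 1,"slide": [-0.925,-0.474,0.8675],"twist": 0}]}}

```text
time_s: 4.53
tcp_pos: [0.4925, -0.2853, 0.0698]
eef_rot: [[-0.151, -0.988, -0.002], [-0.988, 0.151, 0.001], [-0.0, 0.003, -1.0]]
wrist_force: [0.4, -0.1, 0.4]
width: 0.996
grip_force: 0.0
```

```bash
python3 - <<'E'
from h import *
to(.494,-.285,.072)
E
```

```text
t 4.525 tcp [ 0.4925 -0.2853  0.0698] head 171.29 slide [-0.0025 -0.0069 -0.0112] twist 0 w 0.996 gf 0.0 F [ 0.38 -0.11  0.42] q [-0.18  0.36 -0.44 -0.   -0.77  0.03]
```

Call:
{"op": "play_rows", "data": {"steps": [{"grip": 1,"slide": [0,0,0],"twist": 0},{"grip": -0.1,"slide": [0,0,0],"twist": 0},{"grip": -0.4,"slide": [0,0,0],"twist": 0},{"grip": -0.4,"slide": [0,0,0],"twist": 0},{"grip": -0.4,"slide": [0,0,0],"twist": 0},{"grip": -0.4,"slide": [0,0,0],"twist": 0}]}}

```text
time_s: 5.28
tcp_pos: [0.4938, -0.285, 0.0721]
eef_rot: [[-0.148, -0.989, 0.0], [-0.989, 0.148, -0.0], [-0.0, -0.0, -1.0]]
wrist_force: [0.2, -0.5, -0.3]
width: 0.495
grip_force: 0.0
```

```bash
cat > fit.py <<'E'
from h import *
from scipy.optimize import minimize
def contours(x,y,th,z=.01):
    c,s=np.cos(th),np.sin(th);X=np.array([c,s,0]);Y=np.array([-s,c,0]);o=np.array([x,y,z]);a=np.linspace(0,2*np.pi,48,endpoint=False)
    ci=lambda u,rad,h:np.array([o+X*(u+rad*np.cos(t))+Y*rad*np.sin(t)+[0,0,h] for t in a])
    bl=np.array([o+X*(i*.017)+Y*(j*.007)+[0,0,.116] for i,j in [(q,1) for q in np.linspace(-1,1,12)]+[(q,-1) for q in np.linspace(-1,1,12)]+[(1,q) for q in np.linspace(-1,1,5)]+[(-1,q) for q in np.linspace(-1,1,5)]])
    return np.vstack([ci(.05,.029,.055),ci(-.05,.018,.103),bl])
def fit(ps,x0):
    G=[]
    for p in ps:
        g=cv2.GaussianBlur(cv2.cvtColor(p['color'],cv2.COLOR_BGR2GRAY).astype(np.float32),(0,0),.7)
        G.append(np.hypot(cv2.Sobel(g,5,1,0),cv2.Sobel(g,5,0,1)))
    def f(v):
        s=0
        for p,m in zip(ps,G):
            u=proj(p,contours(*v)).astype(np.float32); s-=cv2.remap(m,u[:,:1],u[:,1:],cv2.INTER_CUBIC).mean()
        return s
    best=min(((f((x0[0]+a,x0[1]+b,x0[2]+t)),(x0[0]+a,x0[1]+b,x0[2]+t)) for a in np.arange(-.005,.0051,.001) for b in np.arange(-.005,.0051,.001) for t in np.arange(-.06,.061,.015)))
    q=minimize(f,best[1],method='Nelder-Mead',options=dict(initial_simplex=np.array([best[1]]*4)+np.vstack([np.zeros(3),np.diag([.001,.001,.01])])))
    return q.x.round(4),q.fun
E
python3 - <<'E'
from fit import *
to(.494,-.285,.072)
a,b=r.read_camera('top'),r.read_camera('side')
x0=(.54,.207,-.616)
for P in([a],[b],[a,b]): print(fit(P,x0))
E
```

```text
t 5.275 tcp [ 0.4938 -0.285   0.0721] head 171.47 slide [-0.0002 -0.0009  0.0004] twist 0 w 0.495 gf 0.0 F [ 0.23 -0.46 -0.27] q [-0.18  0.36 -0.43 -0.   -0.78  0.03]
(array([ 0.5379,  0.206 , -0.7124]), np.float64(-200.41946411132812))
(array([ 0.5393,  0.2117, -0.6182]), np.float64(-200.66160583496094))
(array([ 0.5369,  0.2066, -0.7199]), np.float64(-394.54302978515625))
```

Call:
{"op": "play_rows", "data": {"steps": [{"grip": -0.4,"slide": [0,0,0],"twist": 0},{"grip": -0.4,"slide": [0,0,0],"twist": 0},{"grip": -0.4,"slide": [0,0,0],"twist": 0},{"grip": -0.4,"slide": [0,0,0],"twist": 0}]}}

```text
time_s: 5.88
tcp_pos: [0.4937, -0.285, 0.0719]
eef_rot: [[-0.148, -0.989, -0.0], [-0.989, 0.148, 0.0], [0.0, 0.0, -1.0]]
wrist_force: [-0.1, 0.5, 1.7]
width: 0.404
grip_force: 15.0
```

```bash
python3 - <<'E'
from fit import *
to(.494,-.285,.3,234.7)
a,b=r.read_camera('top'),r.read_camera('side')
# stand heading & carrier plate: bright plate region oriented rect within stand
g=cv2.cvtColor(a['color'],cv2.COLOR_BGR2GRAY)
# side: loaded tube ring and comparison
for th in (150,165,180): print(ring(b,proj(b,(.499,.236,.113))[0],.113,8,th))
for th in (135,140,145): print('top',ring(a,(214,244),.113,8,th))
# dark grip block in top image
k=8;G=cv2.resize(g[215:245,210:240],None,fx=k,fy=k,interpolation=cv2.INTER_CUBIC)
cs,_=cv2.findContours((G<75).astype('uint8'),0,1)
for c in cs:
    if cv2.contourArea(c)>1500: (u,v),wh,an=cv2.minAreaRect(c); print('blk',pix2z(a,[(u+.5)/k-.5+210,(v+.5)/k-.5+215],.126),np.array(wh)/k,an)
E
```

```text
t 5.875 tcp [ 0.4937 -0.285   0.0719] head 171.47 slide [-2.0000e-04 -1.1000e-03 -1.1407e+00] twist -0.3513 w 0.404 gf 14.961367696523666 F [-0.06  0.51  1.71] q [-0.18  0.36 -0.43  0.   -0.78  0.03]
(array([279.13, 248.17]), array([0.4985, 0.2299, 0.113 ]), array([0.0403, 0.0435]), 150)
(array([278.77, 247.51]), array([0.5005, 0.2276, 0.113 ]), array([0.035 , 0.0431]), 165)
(array([277.85, 250.23]), array([0.4979, 0.2396, 0.113 ]), array([0.0225, 0.0351]), 180)
top (array([213.22, 244.32]), array([0.4971, 0.2405, 0.113 ]), array([0.0356, 0.04  ]), 135)
top (array([213.23, 244.37]), array([0.497 , 0.2405, 0.113 ]), array([0.0349, 0.0396]), 140)
top (array([213.24, 244.44]), array([0.4968, 0.2404, 0.113 ]), array([0.0339, 0.0393]), 145)
blk [0.51328701 0.17280014 0.126     ] [ 2.97761917 16.2022934 ] 36.02737808227539
blk [0.53566424 0.20383316 0.126     ] [ 7.90447807 10.98999786] 33.6900634765625
blk [0.54891296 0.22333124 0.126     ] [ 2.61151552 25.42935181] 35.649654388427734
```

Call:
{"op": "play_rows", "data": {"steps": [{"grip": -0.4,"slide": [0,0,-0.2],"twist": 0},{"grip": -0.4,"slide": [0,0,-0.5],"twist": 0},{"grip": -0.4,"slide": [0,0,-0.8],"twist": 0},{"grip": -0.4,"slide": [-0.2,0,-0.9],"twist": 0},{"grip": -0.4,"slide": [-0.5,0,-0.9],"twist": 0},{"grip": -0.4,"slide": [-0.8,0,-0.9],"twist": 0},{"grip": -0.4,"slide": [-1,0,-0.9],"twist": 0},{"grip": -0.4,"slide": [-1,0,-0.9],"twist": 0}]}}

```text
time_s: 6.98
tcp_pos: [0.5237, -0.0848, 0.2518]
eef_rot: [[-0.145, -0.989, 0.0], [-0.989, 0.145, 0.0], [-0.0, -0.0, -1.0]]
wrist_force: [-0.7, -0.1, -0.3]
width: 0.406
grip_force: 15.0
```

Call:
{"op": "play_rows", "data": {"steps": [{"grip": -0.4,"slide": [-0.3,0,0],"twist": -0.05},{"grip": -0.4,"slide": [-0.6,0,0],"twist": -0.1},{"grip": -0.4,"slide": [-0.9,0,0],"twist": -0.15},{"grip": -0.4,"slide": [-1,0,0],"twist": -0.2},{"grip": -0.4,"slide": [-1,0,0],"twist": -0.25},{"grip": -0.4,"slide": [-1,0,0],"twist": -0.3},{"grip": -0.4,"slide": [-1,0,0],"twist": -0.35},{"grip": -0.4,"slide": [-1,0,0],"twist": -0.35}]}}

```text
time_s: 7.98
tcp_pos: [0.5531, 0.11, 0.2516]
eef_rot: [[0.813, -0.583, -0.0], [-0.583, -0.813, -0.0], [-0.0, 0.0, -1.0]]
wrist_force: [-0.7, -0.3, -1.1]
width: 0.406
grip_force: 15.0
```

```bash
python3 - <<'E'
from h import *
to(.580,.180,.17,234.7)
E
```

```text
t 7.975 tcp [0.5531 0.11   0.2516] head -125.63 slide [-0.0945 -0.3633  0.4077] twist -0.0018 w 0.406 gf 14.955137819051743 F [-0.66 -0.35 -1.11] q [ 0.54  0.17 -0.23 -0.   -1.17  0.41]
```

Call:
{"op": "play_rows", "data": {"steps": [{"grip": -0.4,"slide": [-0.05,-0.18,0.1],"twist": 0},{"grip": -0.4,"slide": [-0.0945,-0.3633,0.2],"twist": 0},{"grip": -0.4,"slide": [-0.0945,-0.3633,0.3],"twist": 0},{"grip": -0.4,"slide": [-0.0945,-0.3633,0.41],"twist": 0},{"grip": -0.4,"slide": [-0.0945,-0.3633,0.41],"twist": 0},{"grip": -0.4,"slide": [-0.0945,-0.3633,0.41],"twist": 0}]}}

```text
time_s: 8.72
tcp_pos: [0.5805, 0.1805, 0.1707]
eef_rot: [[0.813, -0.583, 0.001], [-0.583, -0.813, 0.0], [0.001, -0.001, -1.0]]
wrist_force: [0.1, 0.2, 0.2]
width: 0.408
grip_force: 15.0
```

```bash
python3 - <<'E'
from h import *
to(.580,.180,.165,234.7)
s=r.sense();T=np.array(s['tcp_pos'])
b=r.read_camera('side');a=r.read_camera('top')
def draw(q,ox,oy,th,box,k=8):
    im=cv2.resize(q['color'],None,fx=k,fy=k,interpolation=cv2.INTER_CUBIC)
    x=np.array([np.cos(th),np.sin(th),0]);y=np.array([-x[1],x[0],0]);o=np.array([ox,oy,.01]);A=np.linspace(0,2*np.pi,60)
    ci=lambda c,rr,z:np.array([o+x*(c+rr*np.cos(t))+y*rr*np.sin(t)+[0,0,z] for t in A])
    tc=lambda rr,z:np.array([T+[rr*np.cos(t),rr*np.sin(t),z] for t in A])
    for P,c in((ci(.05,.029,.055),(0,0,255)),(ci(-.05,.029,.055),(0,0,255)),(ci(-.05,.018,.103),(0,255,0)),(tc(.018,-.072),(255,0,0)),(tc(.018,.018),(255,0,0)),(np.array([o+x*i*.017+y*j*.007+[0,0,.116] for i,j in((1,1),(1,-1),(-1,-1),(-1,1))]),(0,255,255))):
        cv2.polylines(im,[np.int32((proj(q,P)+.5)*k)],True,c,1)
    x0,y0,x1,y1=box; return im[y0*k:y1*k,x0*k:x1*k]
i=draw(b,.5395,.209,-.618,(242,205,300,275));j=draw(a,.5395,.209,-.618,(200,200,240,270))
cv2.imwrite('pics/h.png',np.hstack([i,j]))
E
```

```text
t 8.725 tcp [0.5805 0.1805 0.1707] head -125.63 slide [-0.0004  0.0035  0.0285] twist -0.0018 w 0.408 gf 14.956382811069489 F [0.13 0.25 0.22] q [ 0.62  0.31 -0.24  0.   -1.02  0.33]
```

View pics/h.png

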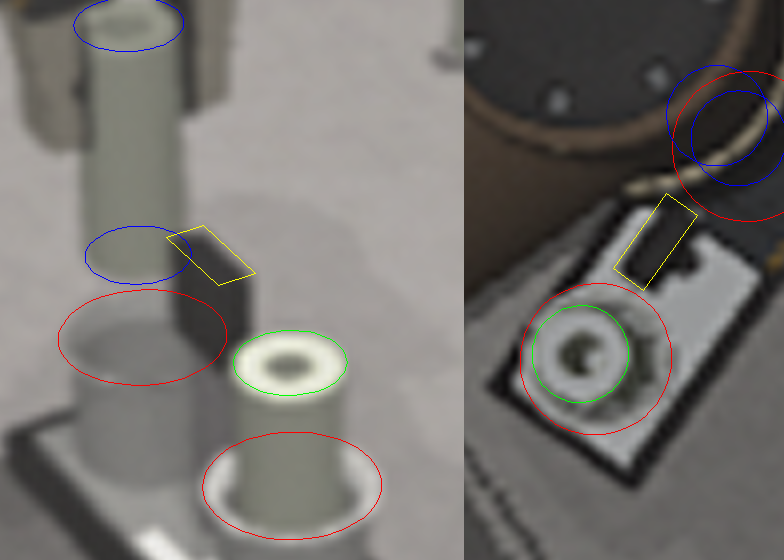

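Call:
{"op": "play_rows", "data": {"steps": [{"grip": -0.4,"slide": [0,0,0.05],"twist": 0},{"grip": -0.4,"slide": [0,0,0.1],"twist": 0},{"grip": -0.4,"slide": [0,0,0.14],"twist": 0},{"grip": -0.4,"slide": [0,0,0.17],"twist": 0},{"grip": -0.4,"slide": [0,0,0.19],"twist": 0},{"grip": -0.4,"slide": [0,0,0.21],"twist": 0},{"grip": -0.4,"slide": [0,0,0.23],"twist": 0},{"grip": -0.4,"slide": [0,0,0.23],"twist": 0}]}}

```text
time_s: 9.82
tcp_pos: [0.5798, 0.1806, 0.1236]
eef_rot: [[0.814, -0.581, -0.0], [-0.581, -0.814, -0.0], [-0.0, 0.0, -1.0]]
wrist_force: [0.2, -0.7, -0.5]
width: 0.408
grip_force: 15.0
```

Call:
{"op": "play_rows", "data": {"steps": [{"grip": -0.4,"slide": [0,0,0.03],"twist": 0},{"grip": -0.4,"slide": [0,0,0.06],"twist": 0},{"grip": -0.4,"slide": [0,0,0.09],"twist": 0},{"grip": -0.4,"slide": [0,0,0.11],"twist": 0},{"grip": -0.4,"slide": [0,0,0.125],"twist": 0},{"grip": -0.4,"slide": [0,0,0.14],"twist": 0},{"grip": -0.4,"slide": [0,0,0.14],"twist": 0}]}}

```text
time_s: 10.7
tcp_pos: [0.5798, 0.1806, 0.0956]
eef_rot: [[0.814, -0.581, -0.0], [-0.581, -0.814, -0.0], [-0.0, 0.0, -1.0]]
wrist_force: [-0.4, 0.2, -0.4]
width: 0.404
grip_force: 15.0
```

Call:
{"op": "play_rows", "data": {"steps": [{"grip": -0.4,"slide": [0,0,0.005],"twist": 0},{"grip": 0.2,"slide": [0,0,0.005],"twist": 0},{"grip": 0.2,"slide": [0,0,0.005],"twist": 0},{"grip": 0.2,"slide": [0,0,0.005],"twist": 0},{"grip": 0.2,"slide": [0,0,0.005],"twist": 0},{"grip": 0.2,"slide": [0,0,0.005],"twist": 0}]}}

```text
time_s: 11.45
tcp_pos: [0.5799, 0.1807, 0.0949]
eef_rot: [[0.814, -0.581, 0.0], [-0.581, -0.814, 0.0], [-0.0, -0.0, -1.0]]
wrist_force: [0.1, -0.4, 0.2]
width: 0.602
grip_force: 0.0
```

Call:
{"op": "play_rows", "data": {"steps": [{"grip": 0.2,"slide": [0,0,-0.1],"twist": 0},{"grip": 0.2,"slide": [0,0,-0.2],"twist": 0},{"grip": 0.2,"slide": [0,0,-0.4],"twist": 0},{"grip": 0.2,"slide": [0,0,-0.55],"twist": 0},{"grip": 0.2,"slide": [0,0,-0.55],"twist": 0},{"grip": 0.2,"slide": [0,0,-0.55],"twist": 0}]}}

```text
time_s: 12.2
tcp_pos: [0.5795, 0.1806, 0.2044]
eef_rot: [[0.814, -0.581, -0.001], [-0.581, -0.814, 0.0], [-0.001, 0.0, -1.0]]
wrist_force: [-0.7, -0.9, -1.3]
width: 0.601
grip_force: 0.0
```

```bash
python3 - <<'E'
from h import *
to(.5395,.209,.108,234.7)
b=r.read_camera('side')
th=-.618;k=8
im=cv2.resize(b['color'],None,fx=k,fy=k,interpolation=cv2.INTER_CUBIC)
x=np.array([np.cos(th),np.sin(th),0]);y=np.array([-x[1],x[0],0]);o=np.array([.5395,.209,.01]);A=np.linspace(0,2*np.pi,60)
ci=lambda c,rr,z:np.array([o+x*(c+rr*np.cos(t))+y*rr*np.sin(t)+[0,0,z] for t in A])
for P,c in((ci(.05,.018,.103),(0,255,0)),(ci(-.05,.018,.103),(0,255,0)),(ci(.05,.029,.055),(0,0,255)),(np.array([o+x*i*.017+y*j*.007+[0,0,.116] for i,j in((1,1),(1,-1),(-1,-1),(-1,1))]),(0,255,255))):
    cv2.polylines(im,[np.int32((proj(b,P)+.5)*k)],True,c,1)
cv2.imwrite('pics/s2.png',im[215*k:290*k,240*k:300*k])
E
```

```text
t 12.2 tcp [0.5795 0.1806 0.2044] head -125.54 slide [-2.452e-01  4.000e-04  4.820e-01] twist -0.0013 w 0.601 gf 0.0 F [-0.75 -0.88 -1.32] q [ 0.62  0.28 -0.2  -0.   -1.09  0.33]
```

View pics/s2.png

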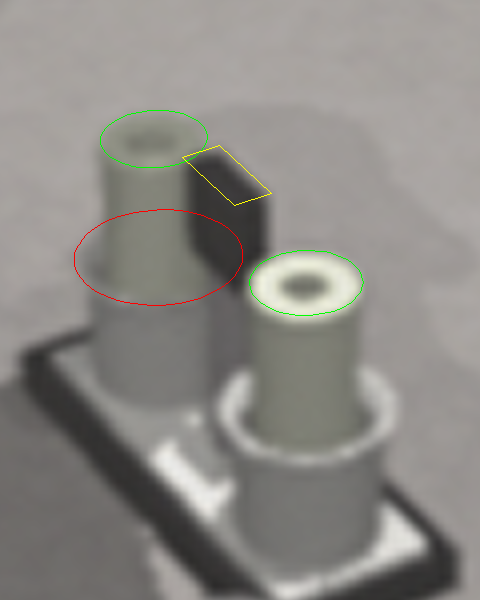

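Call:
{"op": "play_rows", "data": {"steps": [{"grip": 0.2,"slide": [-0.12,0,0],"twist": 0},{"grip": 0.2,"slide": [-0.243,-0.003,0],"twist": 0},{"grip": 0.2,"slide": [-0.243,-0.003,0],"twist": 0},{"grip": 0.2,"slide": [-0.243,-0.003,0.12],"twist": 0},{"grip": 0.2,"slide": [-0.243,-0.003,0.25],"twist": 0},{"grip": 0.2,"slide": [-0.243,-0.003,0.38],"twist": 0},{"grip": 0.2,"slide": [-0.243,-0.003,0.475],"twist": 0},{"grip": 0.2,"slide": [-0.243,-0.003,0.475],"twist": 0}]}}

```text
time_s: 13.25
tcp_pos: [0.54, 0.2082, 0.1077]
eef_rot: [[0.814, -0.581, -0.003], [-0.581, -0.814, -0.003], [-0.001, 0.004, -1.0]]
wrist_force: [-0.2, -0.0, 1.0]
width: 0.6
grip_force: 0.0
```

Call:
{"op": "play_rows", "data": {"steps": [{"grip": -0.3,"slide": [0,0,0],"twist": 0},{"grip": -0.5,"slide": [0,0,0],"twist": 0},{"grip": -0.6,"slide": [0,0,0],"twist": 0},{"grip": -0.8,"slide": [0,0,0],"twist": 0},{"grip": -0.9,"slide": [0,0,0],"twist": 0},{"grip": -0.9,"slide": [0,0,0],"twist": 0},{"grip": -0.9,"slide": [0,0,0],"twist": 0},{"grip": -0.9,"slide": [0,0,0],"twist": 0}], "squeeze": 50}}

```text
time_s: 14.25
tcp_pos: [0.5404, 0.2091, 0.1099]
eef_rot: [[0.814, -0.581, -0.001], [-0.581, -0.814, -0.0], [-0.0, 0.001, -1.0]]
wrist_force: [-4.0, -1.3, 3.6]
width: 0.156
grip_force: 50.0
```

Call:
{"op": "play_rows", "data": {"steps": [{"grip": -0.9,"slide": [0,0,-0.01],"twist": 0},{"grip": -0.9,"slide": [0,0,-0.03],"twist": 0},{"grip": -0.9,"slide": [0,0,-0.06],"twist": 0},{"grip": -0.9,"slide": [0,0,-0.1],"twist": 0},{"grip": -0.9,"slide": [0,0,-0.16],"twist": 0},{"grip": -0.9,"slide": [0,0,-0.22],"twist": 0},{"grip": -0.9,"slide": [0,0,-0.28],"twist": 0},{"grip": -0.9,"slide": [0,0,-0.34],"twist": 0}]}}

```text
time_s: 15.25
tcp_pos: [0.5407, 0.2094, 0.1789]
eef_rot: [[0.814, -0.581, 0.0], [-0.581, -0.814, 0.0], [0.0, -0.0, -1.0]]
wrist_force: [-0.2, -0.4, -5.4]
width: 0.157
grip_force: 50.0
```

Call:
{"op": "play_rows", "data": {"steps": [{"grip": -0.9,"slide": [0,0,-0.06],"twist": 0},{"grip": -0.9,"slide": [0,0,-0.12],"twist": 0},{"grip": -0.9,"slide": [0,0,-0.18],"twist": 0},{"grip": -0.9,"slide": [0,0,-0.23],"twist": 0},{"grip": -0.9,"slide": [0,0,-0.26],"twist": 0},{"grip": -0.9,"slide": [0,0,-0.26],"twist": 0},{"grip": -0.9,"slide": [0,0,-0.26],"twist": 0},{"grip": -0.9,"slide": [0,0,-0.26],"twist": 0}]}}

```text
time_s: 16.25
tcp_pos: [0.5405, 0.2093, 0.2294]
eef_rot: [[0.814, -0.581, -0.001], [-0.581, -0.814, -0.001], [-0.0, 0.001, -1.0]]
wrist_force: [0.5, 0.2, -5.5]
width: 0.155
grip_force: 50.0
```

```bash
python3 - <<'E'
from h import *
to(.5395,.209,.228)
b=r.read_camera('side');cv2.imwrite('pics/end.png',cv2.resize(b['color'][150:300,200:390],None,fx=4,fy=4,interpolation=cv2.INTER_CUBIC))
E
```

```text
t 16.25 tcp [0.5405 0.2093 0.2294] head -125.53 slide [-0.0033  0.004   0.0068] twist 0 w 0.155 gf 49.98000263236463 F [ 0.49  0.22 -5.45] q [ 0.71  0.21 -0.23 -0.   -1.13  0.24]
```

View pics/end.png

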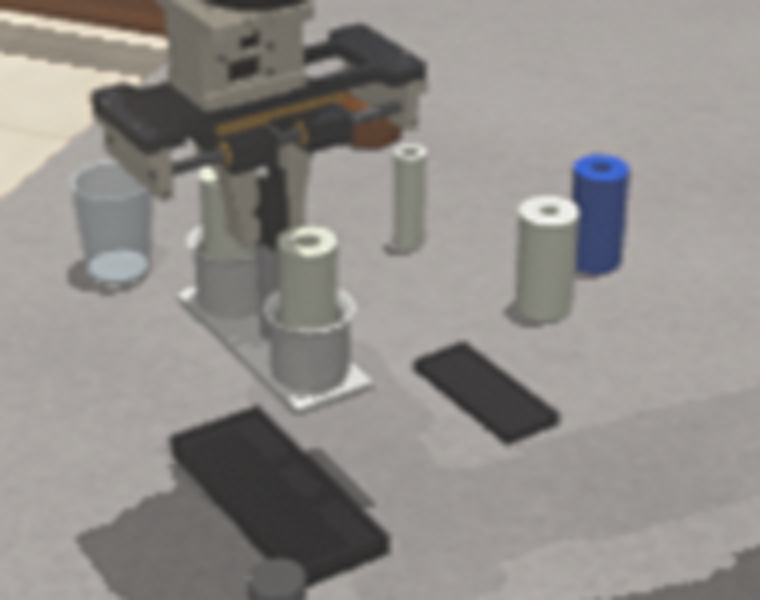

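The carrier hangs level above the stand (crop plate corners around (180,295) to (370,380)) with both adapters seated, and the bystanders in this view are standing. I'm handing it in.

```bash
python3 -c "
from bench import r
print(r.close_job())"
```

```text
the job is handed in; nothing more can be done
None
```

The 36 mm adapter is seated in the empty cup, and the carrier was handed in held by its grip about 12 cm above its stand. In the last picture it looked level with both adapters in place; the hand-in gave no verdict.

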